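# Arm the screen separator's guarded switch

### The job

Switch on the teal phone-screen separator: lift the hinged guard at the front of its deck clearly up with a finger, push the toggle beneath it fully over to the rear with a fingertip, then draw back and let the guard drop shut. Work gently with the fingers only: do not lift, tip or shove the separator, leave the grey power supply's bare switch off, and neither pick up nor shift any other thing on the bench.

Things in the scene. Friction and masses are not known exactly. Their poses are not given: they have to be found in the camera images.
- separator: phone-screen separator: 3.5 kg teal box, loose on rubber feet, 200 (x) x 160 (y) x 70 mm (deck top), a 12 mm high aluminium hot plate on the rear of its deck, a guarded toggle in the middle of the deck's front. Origin: centre of its underside on the table; x points from its front (robot side, switch; front edge at x = -100 mm) to its rear, z up
- guard (a joint): switch guard, smooth slippery aluminium flap 64 mm wide, 3 mm thick, hinged along the separator's y. 0 = shut, its top plate level, underside 24.5 mm over the deck; it opens up and to the rear, at most 1.4 rad, weighs 60 g and falls shut by itself when let go. Front and sides are open underneath; an 11 mm wide slot in it shows the toggle
- guard_hinge (a point): centre of the guard's hinge line, on the separator 35 mm forward of its origin, 10 mm over the deck (80 mm up); axes as the separator's. The plate reaches 46 mm forward of it, then a 9 mm lip bends up 45 degrees: a finger leaning back 0.3 to 0.5 rad (tip to the rear, below the lip), moved up or to the rear, carries it up; the lip then rests on the finger up to 38 mm from its tip
- guard_lip (a point): middle of the upper front edge of the guard's lip, 52 mm forward of the hinge and 22 mm above it when shut (32 mm over the deck); moves with the guard
- toggle (a joint): paddle toggle under the guard, smooth slippery steel, 16 mm wide (y), 6 mm thick, 20 mm long, pivoting at the deck surface. 0 = off, leaning 0.35 rad to the front (robot side); 0.7 = on, leaning 0.35 rad to the rear. Stays where it is left; about 1 to 2 N at mid-length moves it.
- toggle_pivot (a point): the toggle's pivot, at deck height (70 mm), 34 mm in front of the hinge line and midway along it; fixed on the separator
- supply: bench power supply, a grey box 190x160x70 mm fixed to the table beside the separator (either side), with two black knobs and a bare toggle of the same kind, no guard. Origin: centre of its underside; front to -x.
- supply_toggle (a joint): the supply's bare toggle, 0 = off, 0.7 = on; is to stay off
- phone: phone lying face down on the separator's hot plate, 72x148x8 mm, loose; origin under its middle
- jar: flux jar 42 mm wide, 50 mm tall, standing between the two machines, loose; origin under its middle
- screwdriver: screwdriver 150 mm long lying in front of the machines, loose; origin under its middle
- tweezers: steel tweezers 120 mm long lying in front of the machines, 5 mm thick, loose; origin under its middle
- parts_tray: open steel parts tray 90x120x22 mm at the far left, loose; origin under its middle
- spray: spray can 54 mm wide, 170 mm tall, at the far right, loose; origin under its middle
- cleaner: white bottle 60 mm wide, 130 mm tall, behind the gap between the machines, loose; origin under its middle

How it is judged:
By the outcome, as a careful person would: the job done as asked, in the order asked, and still so for the second after the job is handed in, with the robot touching nothing.
It also fails if it takes over 32 s, if anything falls off the work surface, if the arm or the gripper's body presses on something with over 40 N, if the wrist force passes 120 N, or if a joint passes its speed limit or range.

### The arm

A 6-joint arm with a two-finger parallel gripper is mounted at the origin on the work surface. World frame = base frame: x ahead of the robot, y to its left, z up, the work surface at z = 0. Lengths are in m, angles in rad, forces in N, time in s.
With the tool pointing down it reaches from about 0.325 to 0.9 m from the base axis. Payload 6.1 kg.
Tool frame: the origin (TCP) lies at the very end of the fingers, on their centre line; the grasp point (between the pads) lies 19 mm behind it; z points along the fingers, y is the line along which they close (so a half turn about z gives the same grasp; the last joint's range is limited). The gripper opens to 87 mm and grips with 3 to 60 N. Pads are 19 mm wide; open, the fingers measure 117 mm over their backs; the gripper's body (75 mm by 190 mm) begins 51 mm behind the grasp point.
Start: joints at [-1.463, 0.22, 1.526, -0, 1.395, -0.126], TCP at [0.145, -0.608, 0.223] pointing down, gripper open.
Joint ranges: [-2.98, 2.98], [-0.91, 2.08], [0.09, 2.57], [-1.24, 4.39], [0.2, 2.65], [-2.68, 2.68]. Speed limits (rad/s): [2.57, 2.57, 3.01, 3.14, 3.14, 3.14].

### API

Orientations are given as [roll, pitch, yaw] about the fixed x, y, z axes, in that order (R = Rz(yaw) Ry(pitch) Rx(roll)).
In Python, from plant import ctrl gives the robot as it stands.
- The arm moves only by the shell command python3 -m crank 'ROWS' [FORCE]. ROWS is JSON, a list of rows, each a list of 7 numbers: the opening, from -1 (shut) to 1 (fully open), then the shift along the tool's x, y, z in mm, then the turn, a rotation vector about the tool's x, y, z in rad. A call has exactly 5 rows; each row is the pose to reach, as a shift and turn from the pose commanded when the call began, along the tool's axes at that moment; what a row does not reach only later rows make up. A row lasts 1/12 s, in which the tool goes at most 41.7 mm and 7.16 degrees, less where a joint would pass 70% of its speed; a pose out of reach is approached as far as the arm can. A call with a gripper value outside its range is refused whole. The fingers move at their own pace and stop on an object; FORCE is the grip in N (left out, the last holds). Time passes only in rows, so rows that repeat a pose let the fingers close, or fill a call up. It gives the time, the measured TCP pose, the force, the opening and the grip force at its end, in the units of the state.
- ctrl.state(): the state, without advancing time (a new reading comes with each control period).
- ctrl.camera(name): name is "scene" or "side" or "wrist"; returns a dict with "pixels" (384x512x3 uint8, red, green, blue), "camera_matrix" (3x3 intrinsics, pixels), "cam_to_world" (4x4, takes a point from camera to world coordinates); the wrist camera has in their place "T_tool_cam" (4x4, takes a point from camera to tool coordinates, whose origin is the TCP and whose axes are the flange's). Camera axes: x right, y down, z forward; pixel columns grow to the right and rows downward; lengths in m; the calibration is good to about 2 mm. A picture is of the moment at which its call begins: read the wrist's pose just before it. There is no depth.
- ctrl.close_job(): hands the job in; it is judged then, once.
Trained networks look in the newest picture that a camera, given by its name, has taken for a name from the list of things; names that differ only in an ending like _2 or _b are one class to them, and where a whole thing is asked for, a point or a joint stands for the part that bears it (a point fixed in the world has none). Each returns a list of dicts, best first, with "confidence" (0 to 1); they miss things now and then, are a little off and sometimes report something else, mostly with a low value. They report only what shows in the picture. A call takes as long as a camera call.
- ctrl.spot_in(target, camera): "position" ([column, row] in pixels, amid what is visible of it).
- ctrl.landmark_of(target, camera): "position" ([column, row] in pixels: a listed point, or the origin of a listed thing).
The state is a dict: "clock": time; "joint_positions": joint angles; "joint_vel": joint speeds; "joint_torque": joint torques, N m; "eef_pos": TCP position; "orientation": TCP orientation; "wrist_force": force on the tool from outside, world axes, zero at the start; "moment": the same for the moment, N m; "width": finger opening in m; "gripper_force": force on a finger pad.
Only numpy, scipy, OpenCV 4.12 (cv2) and the standard library are available. Lean on these libraries where they do the work, as an engineer would, in place of code of your own. Each camera call takes 0.05 s, during which the arm holds its last target. There are 200 camera calls.

## Working session

There is one attempt and no reset: what is moved stays moved. The work goes in short steps, Python scripts to look and compute and a shell command to move; the robot and the scene stay as the last step left them, time stands still between calls to the robot, and variables do not carry over. Pictures are saved under pics/ and viewed, at most 10 in all, crops included, and the job is handed in when it is done.

```bash
ls; mkdir -p pics
cat > h.py <<'E'
import numpy as np, cv2
from plant import ctrl
from scipy.spatial.transform import Rotation as R
def T_tool(s):
    T=np.eye(4);T[:3,:3]=R.from_euler('xyz',s['orientation']).as_matrix();T[:3,3]=s['eef_pos'];return T
def shot(n,f=None):
    s=ctrl.state();c=ctrl.camera(n)
    T=c['cam_to_world'] if n!='wrist' else T_tool(s)@np.array(c['T_tool_cam'])
    if f: cv2.imwrite(f,c['pixels'][:,:,::-1])
    return np.array(c['camera_matrix']),np.array(T),c['pixels']
def ray(K,T,p):
    d=T[:3,:3]@np.linalg.solve(K,[p[0],p[1],1]);return T[:3,3],d/np.linalg.norm(d)
def atz(K,T,p,z):
    o,d=ray(K,T,p);return o+d*(z-o[2])/d[2]
def tri(rays):
    A=sum(np.eye(3)-np.outer(d,d) for o,d in rays);b=sum((np.eye(3)-np.outer(d,d))@o for o,d in rays)
    return np.linalg.solve(A,b)
E
python3 - <<'E'
from h import *
print(ctrl.state())
V={}
for n in ['scene','side','wrist']:
    V[n]=shot(n,f'pics/{n}0.png')
    print(n,V[n][1][:3,3].round(3))
Z=dict(separator=0,guard_hinge=.08,guard_lip=.102,toggle_pivot=.07,supply=0,phone=.082,jar=0)
for t in Z:
    rs=[]
    for n in V:
        l=ctrl.landmark_of(t,n)[:1]
        for d in l:
            K,T,_=V[n]; rs.append(ray(K,T,d['position'])) if d['confidence']>.4 else 0
            print(t,n,np.round(d['position'],1),round(d['confidence'],2),atz(K,T,d['position'],Z[t]).round(4))
    if len(rs)>1: print('  tri',tri(rs).round(4))
E
```

```text
pics
{'clock': 0.0, 'joint_positions': array([-1.46311165e+00,  2.21255854e-01,  1.52762321e+00,  8.33611059e-06,
        1.39472185e+00, -1.26074902e-01]), 'joint_vel': array([-0.00080303,  0.00115607, -0.00030246,  0.00207835, -0.00145461,
       -0.00118429]), 'joint_torque': array([ 1.57660084e-03, -4.94607925e+01, -3.87377572e+01,  6.99712895e-02,
        5.72527049e-02, -1.43485618e-04]), 'eef_pos': array([ 0.14471808, -0.60735969,  0.22141246]), 'orientation': array([-3.13960136e+00, -2.60660164e-04,  2.33757854e-01]), 'wrist_force': array([ 0.03685998,  0.11372233, -0.59443032]), 'moment': array([ 0.01637769, -0.00181808, -0.00020166]), 'gripper_force': 0.0, 'width': 0.08710708285636662}
scene [ 1.302 -0.109  0.748]
side [ 0.546 -0.813  0.636]
wrist [ 0.227 -0.591  0.384]
separator scene [179.  249.4] 0.62 [ 0.656  -0.2339  0.    ]
separator side [305.6 277.7] 0.78 [ 0.66 -0.24  0.  ]
  tri [ 0.6584 -0.2358 -0.001 ]
guard_hinge scene [173.4 217.3] 0.95 [ 0.6133 -0.2365  0.08  ]
guard_hinge side [291.6 252.6] 0.86 [ 0.6245 -0.241   0.08  ]
  tri [ 0.6216 -0.2383  0.0826]
guard_lip scene [175.6 199.8] 0.9 [ 0.5703 -0.2281  0.102 ]
guard_lip side [265.4 239.8] 0.77 [ 0.569  -0.2234  0.102 ]
  tri [ 0.5699 -0.2271  0.1035]
toggle_pivot scene [178.3 215.9] 0.68 [ 0.5998 -0.2256  0.07  ]
toggle_pivot side [278.  250.7] 0.77 [ 0.5967 -0.2241  0.07  ]
  tri [ 0.5975 -0.225   0.0694]
supply scene [324.6 225.5] 0.71 [0.6344 0.1758 0.    ]
supply side [283.8 175.2] 0.97 [0.644  0.1974 0.    ]
  tri [0.6432 0.1727 0.0131]
phone scene [171.6 248.3] 0.83 [ 0.7205 -0.2377  0.082 ]
phone side [332.8 251.8] 0.93 [ 0.7124 -0.243   0.082 ]
  tri [ 0.7146 -0.2383  0.0764]
jar scene [267.2 227.9] 0.7 [0.6171 0.0127 0.    ]
```

View pics/scene0.png

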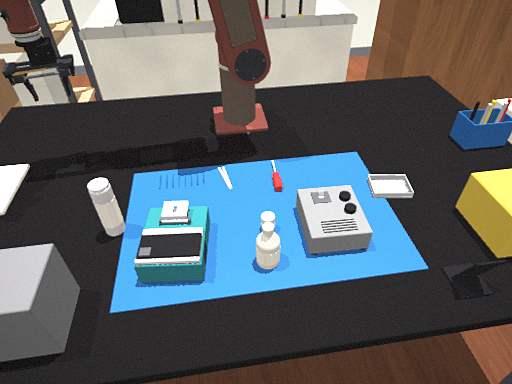

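View pics/side0.png

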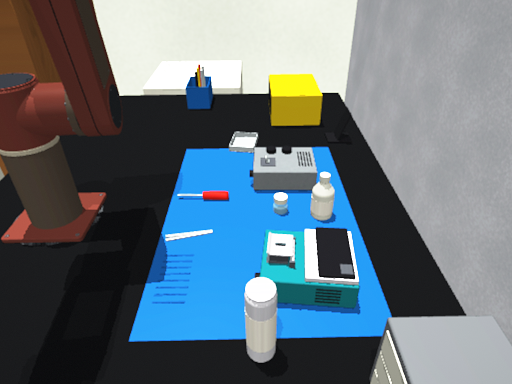

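The scene view shows the separator on the left (guard at about 176,208). The side view shows the same separator at 310,265, with the spray can in front of it. I'll move to a viewpoint in front of the guard and start the yaw turn on the way.

```bash
python3 -m crank '[[-1,32,-24,0,0,0,0.073],[-1,64,-48,0,0,0,0.146],[-1,96,-72,0,0,0,0.219],[-1,128,-96,0,0,0,0.292],[-1,160,-120,0,0,0,0.364]]' 10
cat >> h.py <<'E'
def go(p,yaw,lean):
    "print tool-frame shift (mm) and rotvec from the present pose to world p, yaw, lean"
    s=ctrl.state();T=T_tool(s)
    Rt=R.from_euler('z',yaw)*R.from_euler('x',np.pi)*R.from_euler('y',lean)
    print('clock',round(s['clock'],2),'at',s['eef_pos'].round(4),s['orientation'].round(3),'F',s['wrist_force'].round(1))
    print('shift',(T[:3,:3].T@(np.array(p)-T[:3,3])*1e3).round(1),'rot',(R.from_matrix(T[:3,:3]).inv()*Rt).as_rotvec().round(3))
E
python3 - <<'E'
from h import *
go([.47,-.215,.22],-.13,0.0)
V={n:shot(n) for n in ['scene','side']}
for t in ['spray','tweezers','screwdriver','jar','cleaner']:
    for n in V:
        for d in ctrl.landmark_of(t,n)[:1]: print(t,n,round(d['confidence'],2),atz(V[n][0],V[n][1],d['position'],0).round(3))
E
```

```text
clock: 1.62
eef_pos: [0.2734, -0.4527, 0.2226]
orientation: [3.141, -0.0, -0.134]
wrist_force: [0.2, -0.2, -0.0]
width: 0.0615
gripper_force: 0.0
clock 1.62 at [ 0.2734 -0.4527  0.2226] [ 3.141 -0.    -0.134] F [ 0.2 -0.2 -0. ]
shift [ 163.  -261.9    2.6] rot [ 0.    -0.    -0.004]
spray scene 0.91 [ 0.55  -0.402  0.   ]
spray side 0.9 [ 0.56  -0.412 -0.   ]
tweezers scene 0.66 [ 0.383 -0.085  0.   ]
tweezers side 0.7 [ 0.574 -0.102  0.   ]
screwdriver scene 0.53 [0.408 0.064 0.   ]
screwdriver side 0.53 [0.394 0.077 0.   ]
jar scene 0.45 [0.613 0.01  0.   ]
jar side 0.68 [ 0.623 -0.002  0.   ]
cleaner scene 0.68 [ 0.729 -0.01   0.   ]
cleaner side 0.92 [ 0.736 -0.014  0.   ]
```

```bash
python3 -m crank '[[-1,20,-33,0,0,0,0],[-1,40,-66,0,0,0,0],[-1,60,-99,0,0,0,0],[-1,80,-132,0,0,0,0],[-1,100,-165,0,0,0,0]]'
python3 -m crank '[[-1,20,-33,0,0,0,0],[-1,40,-65,0,0,0,0],[-1,62,-97,0,0,0,0],[-1,62,-97,0,0,0,0],[-1,62,-97,0,0,0,0]]'
python3 - <<'E'
from h import *
V={n:shot(n,f'pics/{n}1.png') for n in ['wrist','side','scene']}
for t in ['guard_hinge','guard_lip','toggle_pivot','separator']:
    rs=[]
    z=dict(guard_hinge=.08,guard_lip=.102,toggle_pivot=.07,separator=0)[t]
    for n in V:
        for d in ctrl.landmark_of(t,n)[:1]:
            K,T,_=V[n]; rs.append(ray(K,T,d['position']))
            print(t,n,np.round(d['position'],1),round(d['confidence'],2),atz(K,T,d['position'],z).round(4))
    if len(rs)>1: print('  tri',tri(rs).round(4))
E
```

```text
clock: 2.63
eef_pos: [0.3937, -0.3026, 0.2226]
orientation: [3.141, -0.0, -0.132]
wrist_force: [1.2, -1.2, 0.2]
width: 0.0004
gripper_force: 0.0
clock: 3.05
eef_pos: [0.4681, -0.2142, 0.2224]
orientation: [-3.142, 0.0, -0.126]
wrist_force: [0.5, -0.5, -0.1]
width: 0.0003
gripper_force: 0.0
guard_hinge side [293.3 252.3] 0.86 [ 0.6283 -0.2402  0.08  ]
guard_hinge scene [173.9 222. ] 0.73 [ 0.6308 -0.2348  0.08  ]
  tri [ 0.6283 -0.2358  0.0766]
guard_lip wrist [256.6  53.2] 0.66 [ 0.5725 -0.2296  0.102 ]
guard_lip side [266.1 239.8] 0.71 [ 0.5705 -0.2235  0.102 ]
guard_lip scene [176.3 200.4] 0.66 [ 0.573  -0.2262  0.102 ]
  tri [ 0.5718 -0.2273  0.1032]
toggle_pivot wrist [256.1  26.6] 0.84 [ 0.5957 -0.2321  0.07  ]
toggle_pivot side [276.1 251. ] 0.67 [ 0.5925 -0.2249  0.07  ]
toggle_pivot scene [179.3 217.2] 0.63 [ 0.6052 -0.2229  0.07  ]
  tri [ 0.5956 -0.2266  0.0661]
separator side [304.1 278.3] 0.85 [ 0.6563 -0.2417  0.    ]
separator scene [179.2 248. ] 0.6 [ 0.6511 -0.2334  0.    ]
  tri [ 0.6542 -0.236  -0.0015]
```

View pics/wrist1.png

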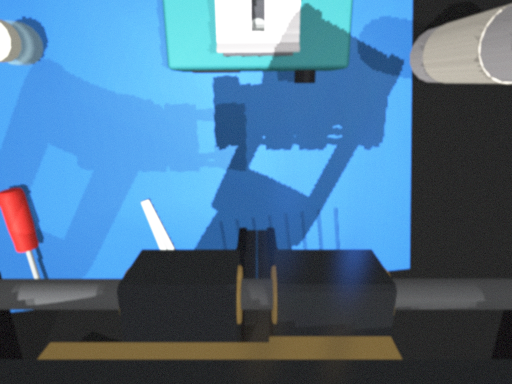

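The wrist view shows the guard squarely ahead: lip edge at row ~52, columns 216–299, and deck front edge at row ~68. So the yaw is already matched. I'll work out exact numbers from a crop.

Run:
```python
from h import *
s=ctrl.state();print(s['eef_pos'],s['orientation'])
K,T,im=shot('wrist')
c=im[0:90,155:375,::-1]
cv2.imwrite('pics/crop1.png',cv2.resize(c,None,fx=3.6,fy=3.6,interpolation=cv2.INTER_CUBIC))
for p in [(168,68),(350,66)]: print('front edge .07',atz(K,T,p,.07).round(4))
for p in [(216,52),(299,51)]: print('lip .102',atz(K,T,p,.102).round(4))
```

```text
[ 0.46724506 -0.21549972  0.22253551] [-3.14158472e+00  8.89499206e-06 -1.30322378e-01]
front edge .07 [ 0.5721 -0.1531  0.07  ]
front edge .07 [ 0.5529 -0.3113  0.07  ]
lip .102 [ 0.5766 -0.2002  0.102 ]
lip .102 [ 0.5689 -0.2642  0.102 ]
```

View pics/crop1.png

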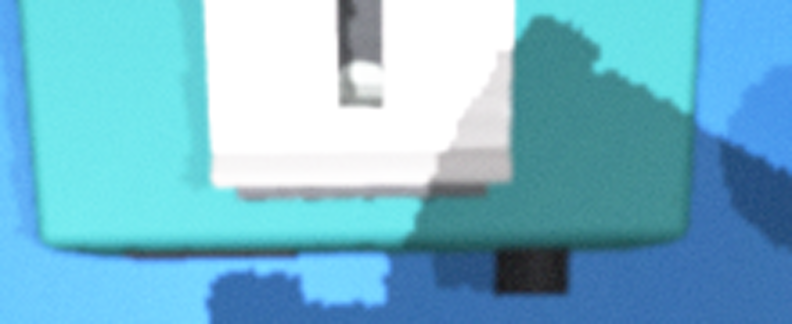

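```bash
cat >> h.py <<'E'
YAW=-.122;H=np.array([.6241,-.2363,.07]);u=np.array([np.cos(YAW),np.sin(YAW),0])
def tcp(X,h,l):  # rear tip corner X mm ahead of hinge, h mm over the deck
    return H-u*X/1e3+[0,0,h/1e3]-.0095*(np.cos(l)*u+np.array([0,0,np.sin(l)]))
def wp(*L):
    for X,h,l in L: print((X,h,l)); go(tcp(X,h,l),YAW,l)
E
python3 -c "
from h import *
wp((95,40,.35),(85,14,.35))"
```

```text
(95, 40, 0.35)
clock 3.85 at [ 0.4673 -0.2154  0.2225] [-3.142  0.    -0.13 ] F [0.2 0.6 0.1]
shift [ 54.3   1.2 115.8] rot [ 0.001  0.35  -0.008]
(85, 14, 0.35)
clock 3.85 at [ 0.4673 -0.2154  0.2225] [-3.142  0.    -0.13 ] F [0.2 0.6 0.1]
shift [ 64.3   1.1 141.8] rot [ 0.001  0.35  -0.008]
```

```bash
python3 -m crank '[[-1,14,0,28,0,0.09,0],[-1,28,0,56,0,0.18,0],[-1,42,1,84,0,0.27,-0.004],[-1,54,1,110,0,0.35,-0.008],[-1,60,1,125,0,0.35,-0.008]]'
python3 -c "
from h import *
wp((85,14,.35))"
```

```text
clock: 4.27
eef_pos: [0.5232, -0.222, 0.0925]
orientation: [-3.14, -0.347, -0.123]
wrist_force: [-1.5, 0.9, 0.1]
width: 0.0004
gripper_force: 0.0
(85, 14, 0.35)
clock 4.27 at [ 0.5232 -0.222   0.0925] [-3.14  -0.347 -0.123] F [-1.5  0.9  0.1]
shift [ 3.5  2.  13.8] rot [-0.001  0.003 -0.001]
```

```bash
python3 -m crank '[[-1,-1,0,8,0,0,0],[-1,-2,1,17,0,0,0],[-1,-2,1,17,0,0,0],[-1,-2,1,17,0,0,0],[-1,-2,1,17,0,0,0]]'
python3 - <<'E'
from h import *
wp((85,14,.35),(50,14,.35))
V={n:shot(n,f'pics/{n}2.png') for n in ['side','wrist']}
for n in V:
    for d in ctrl.landmark_of('guard_lip',n)[:1]: print(n,d['confidence'],d['position'],atz(*V[n][:2],d['position'],.102))
a=V['side'][2][190:310,210:370,::-1]; b=V['wrist'][2][:,:,::-1]
cv2.imwrite('pics/c2.png',np.hstack([cv2.resize(a,(500,375),interpolation=cv2.INTER_CUBIC),cv2.resize(b[:,106:406],(293,375))]))
E
```

```text
clock: 4.68
eef_pos: [0.5316, -0.2264, 0.0824]
orientation: [3.139, -0.352, -0.121]
wrist_force: [-0.2, 0.2, -0.1]
width: 0.0008
gripper_force: 0.0
(85, 14, 0.35)
clock 4.68 at [ 0.5316 -0.2264  0.0824] [ 3.139 -0.352 -0.121] F [-0.2  0.2 -0.1]
shift [-1.4 -1.4  1.3] rot [ 0.002 -0.002  0.001]
(50, 14, 0.35)
clock 4.68 at [ 0.5316 -0.2264  0.0824] [ 3.139 -0.352 -0.121] F [-0.2  0.2 -0.1]
shift [31.4 -1.4 13.3] rot [ 0.002 -0.002  0.001]
side 0.9 [267.8, 239.4] [ 0.57414765 -0.22228326  0.102     ]
wrist 0.9 [250.0, 162.7] [ 0.57477006 -0.23056662  0.102     ]
```

View pics/c2.png

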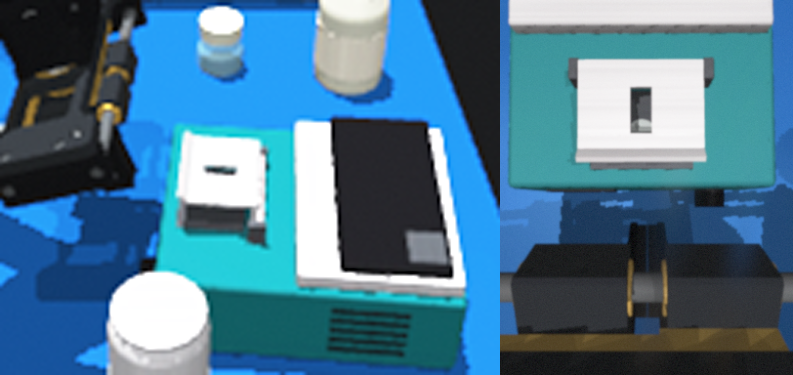

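```bash
python3 -m crank '[[-1,10,-2,4,0,0,0],[-1,20,-3,8,0,0,0],[-1,32,-3,14,0,0,0],[-1,32,-3,14,0,0,0],[-1,32,-3,14,0,0,0]]'
cat > lk.py <<'E'
from h import *
import sys
n=sys.argv[1]
print(ctrl.state()['wrist_force'].round(2))
V={n:shot(n) for n in ['side','wrist','scene']}
for k in V:
    for d in ctrl.landmark_of('guard_lip',k)[:1]: print(k,d['confidence'],np.round(d['position'],1))
a=V['side'][2][190:310,210:370,::-1]; b=V['wrist'][2][:,106:406,::-1]
cv2.imwrite(f'pics/c{n}.png',np.hstack([cv2.resize(a,(500,375),interpolation=cv2.INTER_CUBIC),cv2.resize(b,(293,375))]))
E
python3 -c "
from h import *
H+=[.0015,.001,0]
wp((50,14,.35),(46,26,.35),(38,34,.35),(30,40,.35))"; python3 lk.py 3
```

```text
clock: 5.3
eef_pos: [0.5663, -0.2268, 0.0787]
orientation: [3.14, -0.35, -0.121]
wrist_force: [0.1, -0.4, 0.3]
width: 0.0006
gripper_force: 0.0
(50, 14, 0.35)
clock 5.3 at [ 0.5663 -0.2268  0.0787] [ 3.14  -0.35  -0.121] F [ 0.1 -0.4  0.3]
shift [ 1.6  1.2 -1.6] rot [ 0.001 -0.     0.001]
(46, 26, 0.35)
clock 5.3 at [ 0.5663 -0.2268  0.0787] [ 3.14  -0.35  -0.121] F [ 0.1 -0.4  0.3]
shift [  9.5   1.2 -11.5] rot [ 0.001 -0.     0.001]
(38, 34, 0.35)
clock 5.3 at [ 0.5663 -0.2268  0.0787] [ 3.14  -0.35  -0.121] F [ 0.1 -0.4  0.3]
shift [ 19.7   1.2 -16.3] rot [ 0.001 -0.     0.001]
(30, 40, 0.35)
clock 5.3 at [ 0.5663 -0.2268  0.0787] [ 3.14  -0.35  -0.121] F [ 0.1 -0.4  0.3]
shift [ 29.3   1.2 -19.2] rot [ 0.001 -0.     0.001]
[ 0.08 -0.37  0.34]
side 0.69 [264.5 237.7]
wrist 0.75 [257.8 238. ]
scene 0.98 [176.2 200.1]
```

View pics/c3.png

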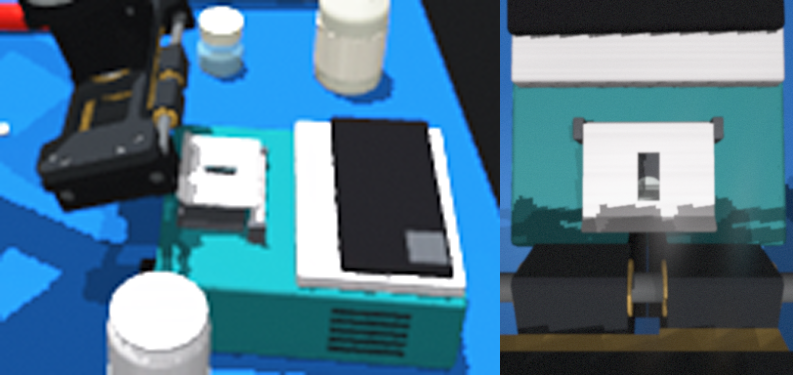

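The finger is centred on the slot (both at column ~649) with its tip under the lip. Next is the lift.

```bash
python3 -m crank '[[-1,4,0,-5,0,0,0],[-1,8,0,-10,0,0,0],[-1,13,0,-14,0,0,0],[-1,20,0,-16,0,0,0],[-1,25,0,-18,0,0,0]]'
python3 -m crank '[[-1,4,0,-1,0,0,0],[-1,4,0,-1,0,0,0],[-1,4,0,-1,0,0,0],[-1,4,0,-1,0,0,0],[-1,4,0,-1,0,0,0]]'
python3 -c "
from h import *
H+=[.0015,.001,0]
wp((30,40,.35),(34,30,.15),(47,20,.15),(47,15,.15),(31,15,.15))"; python3 lk.py 4
```

```text
clock: 6.02
eef_pos: [0.5838, -0.2296, 0.1057]
orientation: [3.139, -0.352, -0.122]
wrist_force: [-0.4, -1.1, 0.2]
width: 0.0003
gripper_force: 0.1
clock: 6.43
eef_pos: [0.5855, -0.2292, 0.1059]
orientation: [3.141, -0.349, -0.122]
wrist_force: [0.6, 0.9, -0.2]
width: 0.0003
gripper_force: 0.0
(30, 40, 0.35)
clock 6.43 at [ 0.5855 -0.2292  0.1059] [ 3.141 -0.349 -0.122] F [ 0.6  0.9 -0.2]
shift [ 1.8  1.2 -0.3] rot [0.001 0.001 0.   ]
(34, 30, 0.15)
clock 6.43 at [ 0.5855 -0.2292  0.1059] [ 3.141 -0.349 -0.122] F [ 0.6  0.9 -0.2]
shift [-5.2  1.1  5.9] rot [ 0.001 -0.199 -0.   ]
(47, 20, 0.15)
clock 6.43 at [ 0.5855 -0.2292  0.1059] [ 3.141 -0.349 -0.122] F [ 0.6  0.9 -0.2]
shift [-20.9   1.1  10.8] rot [ 0.001 -0.199 -0.   ]
(47, 15, 0.15)
clock 6.43 at [ 0.5855 -0.2292  0.1059] [ 3.141 -0.349 -0.122] F [ 0.6  0.9 -0.2]
shift [-22.6   1.1  15.5] rot [ 0.001 -0.199 -0.   ]
(31, 15, 0.15)
clock 6.43 at [ 0.5855 -0.2292  0.1059] [ 3.141 -0.349 -0.122] F [ 0.6  0.9 -0.2]
shift [-7.5  1.1 21. ] rot [ 0.001 -0.199 -0.   ]
[ 0.58  0.86 -0.19]
side 0.86 [273.5 233.3]
wrist 0.94 [257.5 237.9]
scene 0.91 [173.9 202.3]
```

View pics/c4.png

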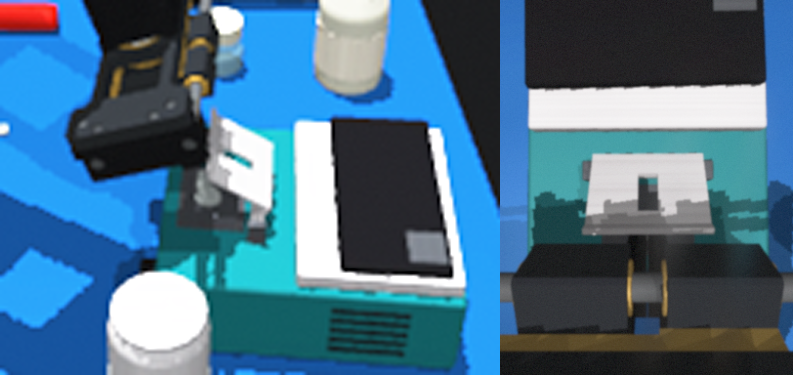

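Guard is clearly raised on the finger, roughly 0.5 rad. Now I'll bring the finger more upright, back over the toggle, and down in front of it with the guard riding on it.

```bash
python3 -m crank '[[-1,-9,0,-1,0,-0.1,0],[-1,-19,0,1,0,-0.199,0],[-1,-20,0,3,0,-0.199,0],[-1,-22,0,9,0,-0.199,0],[-1,-24,0,15,0,-0.199,0]]'
python3 -m crank '[[-1,0,0,0,0,0,0],[-1,0,0,0,0,0,0],[-1,0,0,0,0,0,0],[-1,0,0,0,0,0,0],[-1,0,0,0,0,0,0]]'
python3 -c "
from h import *
H+=[.0015,.001,0]
wp((48,15,.15),(31,15,.15))"; python3 lk.py 5
```

```text
clock: 7.15
eef_pos: [0.5689, -0.2272, 0.0835]
orientation: [3.141, -0.153, -0.122]
wrist_force: [-0.2, -0.5, 0.1]
width: 0.0004
gripper_force: 0.2
clock: 7.57
eef_pos: [0.5688, -0.2275, 0.0846]
orientation: [3.14, -0.152, -0.122]
wrist_force: [-0.2, -0.4, 0.1]
width: 0.0006
gripper_force: 0.2
(48, 15, 0.15)
clock 7.57 at [ 0.5688 -0.2275  0.0846] [ 3.14  -0.152 -0.122] F [-0.2 -0.4  0.1]
shift [-0.2  0.8  1. ] rot [ 0.002 -0.002 -0.   ]
(31, 15, 0.15)
clock 7.57 at [ 0.5688 -0.2275  0.0846] [ 3.14  -0.152 -0.122] F [-0.2 -0.4  0.1]
shift [16.6  0.8  3.6] rot [ 0.002 -0.002 -0.   ]
[-0.2  -0.35  0.13]
side 0.6 [267.5 237.1]
wrist 0.96 [255.  242.9]
scene 0.76 [174.9 197.4]
```

View pics/c5.png

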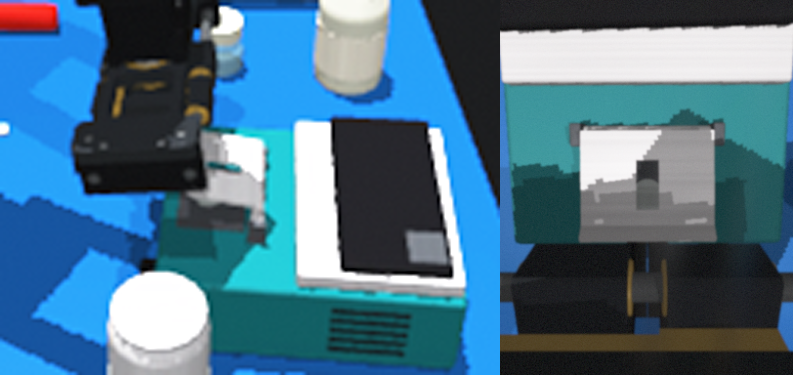

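The tip is in front of the toggle and the guard rides on the finger. Push rearward.

```bash
python3 -m crank '[[-1,3,0,1,0,0,0],[-1,6,0,2,0,0,0],[-1,9,0,2,0,0,0],[-1,11,0,3,0,0,0],[-1,13,0,3,0,0,0]]'
python3 -m crank '[[-1,1,0,0,0,0,0],[-1,2,0,0,0,0,0],[-1,2,0,0,0,0,0],[-1,2,0,0,0,0,0],[-1,2,0,0,0,0,0]]'
python3 -c "
from h import *
H+=[.0015,.001,0]
wp((31,15,.15))"; python3 lk.py 6
```

```text
clock: 8.28
eef_pos: [0.5821, -0.229, 0.083]
orientation: [3.14, -0.151, -0.122]
wrist_force: [-0.9, 0.2, -0.3]
width: -0.0001
gripper_force: 0.7
clock: 8.7
eef_pos: [0.5837, -0.2292, 0.0833]
orientation: [3.14, -0.151, -0.122]
wrist_force: [-1.6, 0.8, -0.5]
width: 0.0011
gripper_force: 0.7
(31, 15, 0.15)
clock 8.7 at [ 0.5837 -0.2292  0.0833] [ 3.14  -0.151 -0.122] F [-1.6  0.8 -0.5]
shift [1.9 1.  0. ] rot [ 0.001 -0.001 -0.   ]
[-1.63  0.79 -0.46]
side 0.84 [271.8 234.3]
wrist 0.94 [257.4 262.7]
scene 0.84 [173.7 199.4]
```

View pics/c6.png

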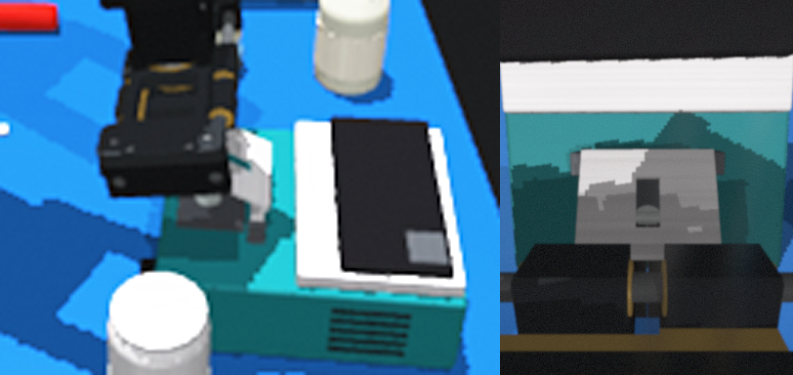

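Guard is well up and the toggle is moving at about 1.6 N. I'll continue in small steps until the force rises, which marks the end stop.

```bash
for i in 1; do python3 -m crank '[[-1,1,0,0,0,0,0],[-1,2,0,0,0,0,0],[-1,2,0,0,0,0,0],[-1,2,0,0,0,0,0],[-1,2,0,0,0,0,0]]' | grep -E 'clock|eef|wrist'; done
python3 -m crank '[[-1,1,0,0,0,0,0],[-1,1,0,0,0,0,0],[-1,1,0,0,0,0,0],[-1,1,0,0,0,0,0],[-1,1,0,0,0,0,0]]' | grep -E 'clock|eef|wrist'
```

```text
clock: 9.42
eef_pos: [0.5844, -0.2292, 0.0831]
wrist_force: [-6.8, -0.1, 1.9]
clock: 9.83
eef_pos: [0.5846, -0.2293, 0.0831]
wrist_force: [-9.7, 1.8, 4.3]
```

End stop reached: the TCP stopped advancing while force rose to about 10 N. Withdraw straight forward.

```bash
python3 -m crank '[[-1,-5,0,-1,0,0,0],[-1,-12,0,-2,0,0,0],[-1,-20,0,-3,0,0,0],[-1,-30,0,-4.5,0,0,0],[-1,-40,0,-6,0,0,0]]'
python3 -m crank '[[-1,-15,0,-3,0,0,0],[-1,-30,0,-5,0,0,0],[-1,-45,0,-7,0,0,0],[-1,-50,0,-20,0,0,0],[-1,-55,0,-50,0,0,0]]'
python3 -m crank '[[-1,-10,0,-30,0,-0.05,0],[-1,-20,0,-50,0,-0.1,0],[-1,-20,0,-60,0,-0.15,0],[-1,-20,0,-60,0,-0.15,0],[-1,-20,0,-60,0,-0.15,0]]'
python3 lk.py 7; python3 -c "
from h import *
V={n:shot(n) for n in ['side','scene','wrist']}
for t in ['separator','phone','guard_lip','guard_hinge']:
  for n in V:
    for d in ctrl.landmark_of(t,n)[:1]: print(t,n,np.round(d['position'],1),round(d['confidence'],2))
b=V['wrist'][2][0:110,130:390,::-1]
K,T,_=V['side'];
a=V['side'][2][200:300,210:370,::-1]
cv2.imwrite('pics/c8.png',np.vstack([cv2.resize(b,(600,254),interpolation=cv2.INTER_CUBIC),cv2.resize(a,(544,340),interpolation=cv2.INTER_CUBIC)[:, :] if 0 else cv2.resize(a,(600,340),interpolation=cv2.INTER_CUBIC)]))"
```

```text
clock: 10.25
eef_pos: [0.5463, -0.2247, 0.0841]
orientation: [3.14, -0.152, -0.122]
wrist_force: [-0.4, -0.8, -0.4]
width: 0.0006
gripper_force: 0.0
clock: 10.67
eef_pos: [0.4818, -0.2151, 0.1214]
orientation: [-3.139, -0.145, -0.123]
wrist_force: [-0.3, 0.9, 0.1]
width: 0.0007
gripper_force: 0.0
clock: 11.08
eef_pos: [0.4575, -0.2137, 0.1818]
orientation: [3.139, -0.004, -0.122]
wrist_force: [-0.3, -0.0, -0.6]
width: 0.0005
gripper_force: 0.0
[-0.26 -0.03 -0.64]
side 0.64 [268.9 238.6]
wrist 0.86 [257.1  25.3]
scene 0.74 [174.7 200.8]
separator side [267.8 240. ] 0.75
separator scene [178.  248.8] 0.64
phone side [332.5 250.8] 0.78
phone scene [172.6 248.3] 0.8
guard_lip side [266.1 240.1] 0.82
guard_lip scene [176.9 200.5] 0.63
guard_lip wrist [254.5  23.6] 0.73
guard_hinge side [293.6 249.5] 0.59
```

View pics/c8.png

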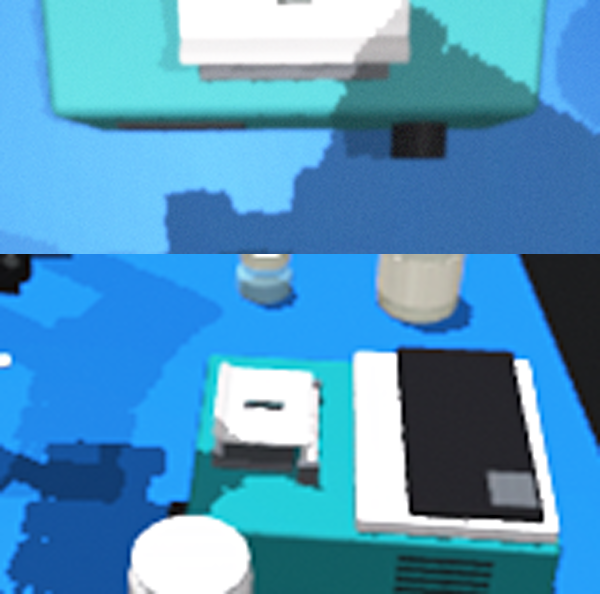

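The guard is shut and the separator hasn't moved. I've used all my picture views, so I'll check the toggle numerically: the brightness profile along the slot, before against after.

```bash
python3 -m crank '[[-1,20,0,-20,0,0,0],[-1,40,0,-40,0,0,0],[-1,60,0,-50,0,0,0],[-1,60,0,-50,0,0,0],[-1,60,0,-50,0,0,0]]'
python3 - <<'E'
from h import *
s=ctrl.state()
K,T,im=shot('wrist','pics/w9.png')
Kp=K
# before: wrist2.png taken leaning at clock ~4.7
T0s=dict(eef_pos=np.array([.5316,-.2264,.0824]),orientation=np.array([3.139,-.352,-.121]))
T0=T_tool(T0s)@np.array(ctrl.camera('wrist')['T_tool_cam'])
im0=cv2.imread('pics/wrist2.png')[:,:,::-1]
H=H+np.array([.0015,.001,0])
v=np.array([-u[1],u[0],0])
def proj(T,p):
    q=np.linalg.inv(T)@np.r_[p,1];q=K@q[:3];return q[:2]/q[2]
for nm,I,Tc in [('before',im0,T0),('after',im,T)]:
    print(nm,'cam ahead-of-hinge mm',((H-Tc[:3,3])@u*1e3).round(0),'height',Tc[2,3].round(3))
    G=I.mean(2).astype(np.float32)
    for y in (-6,-4,-2,0,2,4):
        P=np.array([proj(Tc,H-u*X/1e3+v*y/1e3+[0,0,.0275]) for X in range(50,8,-2)],np.float32)
        print(y,cv2.remap(G,P[None,:,0],P[None,:,1],cv2.INTER_LINEAR)[0].astype(int))
E
```

```text
clock: 12.55
eef_pos: [0.5169, -0.2209, 0.2317]
orientation: [3.14, -0.002, -0.122]
wrist_force: [0.4, 0.5, -0.4]
width: 0.0008
gripper_force: 0.0
before cam ahead-of-hinge mm 71.0 height 0.264
-6 [215 188 183 246 246 243 239 145 179 186 108 104 105 105 104 105  94  75
 128 241 240]
-4 [215 187 183 247 246 243 240 140 175 202 113  90  90  90  90  92  70  46
 115 241 240]
-2 [215 187 182 247 246 243 240 141 173 204 144  89  88  92  91  91  53  46
 112 241 240]
0 [212 186 184 247 246 242 239 115 115 154 101  77  83  87  67  54  47  49
 114 241 240]
2 [214 188 184 247 246 243 238 104 114 123  60  59  56  57  55  51  46  44
 123 241 240]
4 [213 188 184 246 246 243 241 180 173 164 157 153 148 146 147 145 142 145
 170 240 240]
after cam ahead-of-hinge mm 25.0 height 0.395
-6 [183 182 184 216 214 211 196 151 142 138 140 157 157 128 117 142 165 205
 247 255 255]
-4 [182 182 185 214 213 209 187 130 123 116 118 153 167 104  72 120 139 138
 237 255 255]
-2 [182 180 185 213 213 212 190 130 123 118 133 176 176 112  83 125 137 137
 238 255 255]
0 [183 182 185 211 210 211 189 129 125 126 140 178 176 119 116 132 138 128
 232 255 255]
2 [182 180 186 212 212 208 188 140 147 132 139 178 189 136  80  92  96  89
 227 255 255]
4 [181 180 183 213 212 210 209 184 188 175 182 232 244 233 227 230 230 231
 252 255 255]
```

Run:
```python
from h import *
Tt=np.array(ctrl.camera('wrist')['T_tool_cam']);K=np.array(ctrl.camera('wrist')['camera_matrix'])
H=H+np.array([.0015,.001,0]);v=np.array([-u[1],u[0],0])
for nm,f,p,o in [('before1','pics/wrist1.png',[.4672,-.2155,.2225],[3.1416,0,-.130]),('before2','pics/wrist2.png',[.5316,-.2264,.0824],[3.139,-.352,-.121]),('after','pics/w9.png',[.5169,-.2209,.2317],[3.14,-.002,-.122])]:
    Tc=T_tool(dict(eef_pos=np.array(p),orientation=np.array(o)))@Tt
    I=cv2.imread(f)[:,:,::-1]
    P=np.array([[*(lambda q:q[:2]/q[2])(K@(np.linalg.inv(Tc)@np.r_[H-u*X/1e3-v*.003+[0,0,.0275],1])[:3])] for X in range(40,10,-2)],np.float32)
    print(nm,((H-Tc[:3,3])@u*1e3).round(0),Tc[2,3].round(3),[(X,*c) for X,c in zip(range(40,10,-2),cv2.remap(I,P[None,:,0],P[None,:,1],cv2.INTER_LINEAR)[0].tolist())])
print({n:(shot(n) and [(np.round(d['position'],1).tolist(),round(d['confidence'],2)) for d in ctrl.spot_in('toggle',n)[:2]]) for n in ['wrist','side','scene']})
```

```text
before1 75.0 0.385 [(40, 255, 255, 255), (38, 253, 253, 253), (36, 167, 173, 171), (34, 219, 222, 221), (32, 250, 251, 251), (30, 253, 254, 253), (28, 160, 164, 168), (26, 130, 132, 139), (24, 132, 134, 142), (22, 135, 138, 144), (20, 124, 127, 134), (18, 123, 125, 132), (16, 58, 59, 62), (14, 0, 0, 0), (12, 0, 0, 0)]
before2 71.0 0.264 [(40, 244, 243, 244), (38, 241, 239, 240), (36, 139, 143, 141), (34, 172, 176, 176), (32, 201, 206, 205), (30, 128, 131, 132), (28, 85, 88, 91), (26, 85, 86, 91), (24, 86, 89, 93), (22, 85, 86, 91), (20, 91, 91, 96), (18, 65, 66, 69), (16, 43, 51, 54), (14, 114, 118, 120), (12, 243, 241, 241)]
after 25.0 0.395 [(40, 214, 210, 211), (38, 193, 191, 193), (36, 130, 134, 132), (34, 122, 124, 124), (32, 112, 115, 114), (30, 123, 127, 126), (28, 160, 165, 164), (26, 174, 178, 177), (24, 112, 114, 114), (22, 71, 73, 75), (20, 117, 119, 124), (18, 132, 135, 141), (16, 133, 134, 140), (14, 236, 236, 237), (12, 255, 255, 255)]
{'wrist': [([262.1, 87.1], 0.77)], 'side': [([284.5, 166.5], 0.64)], 'scene': []}
```

The evidence agrees that the toggle is fully on. The tip corner stopped 32.0 mm ahead of the hinge at 14.5 mm height, where the on-position face should be 31.9 mm, and force rose only there. Handing in.

```bash
python3 -c "
from plant import ctrl
s=ctrl.state();print(s['clock'],s['wrist_force'].round(2))
print(ctrl.close_job())"
```

```text
13.05 [0.65 0.87 0.23]
the job is handed in; nothing more can be done
None
```

I lifted the guard to roughly 0.5 rad, pushed the toggle to its rear stop and let the guard drop shut, handing in at 13 s; "on" is inferred from fingertip position and force, as the slot image was inconclusive.

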